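# Slide the watch tray onto the green rails

## Task

Pick up the tray of pocket watches by its upright handle and slide it, handle outwards, into the stall's display rack on the green pair of rails. Ease it gently fully home against the rear bumpers, so that the tell-tale pin behind it stays pushed in, then let go; leave the spoon tray, the bowl and the cup alone and never ram or force the tray.

Things in the scene. Friction and masses are not known exactly. Their poses are not given: they have to be found in the camera images.
- tray_handle (a point): Centre of the watch tray's upright dark-wood handle block: 36 mm long (x), 14 mm wide (y), 40 mm tall, spanning 4 to 44 mm above the tray's underside (point at 24 mm). Axes are the tray's: +x points from the handle over the pan to the end that enters the rack first, z up. A bar 14 mm wide, its top 10 mm above the underside, joins it to the pan, whose near edge is 80 mm from this point.
- tray_mid (a point): Centre of the watch tray's pan, 7 mm above its underside, 155 mm along +x from tray_handle, same axes. Brown wooden pan 150 mm (x) by 130 mm (y), 14 mm high, lined in red with nine round watches fixed in it; about 0.3 kg in all. It starts flat on the table.
- rails_green: Green-painted rail pair with bright green tags, fixed in the rack; its height differs each time. Origin: midway between the rails, at half length, level with the top of the ledges on which the tray's underside rests. +x: the way a tray slides in; z up. Rails span x = -75 (mouth) to +75 mm. Each is a channel: 3 mm play beside the tray, guide 20 mm above the ledge (6 mm play above the tray).
- green_mouth (a point): Middle of the mouth of the green rail pair, level with the top of the ledges, at x = -75 mm in the rails' frame; same axes. Outward flares reach 20 mm out from the mouth. Two black rubber bumpers at the rear (6 N per mm, 4 mm deep; push with less than 15 N) stop the tray; hand-set, so a tray that is home has its pan's centre anywhere from 25 mm short of to 12 mm past the rails' middle: feel for it.
- rack: Open display rack, fixed: black base 190 x 164 mm, four posts, 290 mm high, open front and rear. Origin: centre of its underside; +x: the way trays slide in. It has three rail pairs: the lowest (bare metal, 45 to 50 mm below the green) holds a tray of spoons, the highest (bare metal, 45 to 55 mm above the green) is empty and not wanted. Once home, the handle's centre is 68 mm or more in front of the mouth.
- pin (a joint): Tell-tale pin between the bumpers, with a red head at the rear: 0 m when free (tip 10 mm in front of the bumper faces), 0.010 m or a little more when the tray is against the bumpers. Sprung very lightly (under 1 N): the tray's own friction on the rails keeps it pushed in.
- spoon_mid (a point): Centre of the tray of spoons (blue lining, 150 x 130 x 14 mm, no handle) resting on the lowest rail pair; a bystander.
- bowl_mid (a point): Small brass bowl, 84 mm across, 45 mm high, this point half-way up; a bystander.
- cup_mid (a point): Copper mug, 64 mm across, 70 mm high, this point half-way up; a bystander.

How it is judged (in metres and radians):
On the way, in this order (a step that is already met when the one before it is completed fails the run):
1. the watch tray is lifted clear of the table (height (world z) of tray_mid above 0.05 m), for 0.2 s.
2. the leading 50 mm or more of the watch tray is between the green rails (z of tray_mid in the frame of rails_green between 0.003 and 0.016 m and y of tray_mid in the frame of rails_green between -0.007 and 0.007 m and x of tray_mid in the frame of rails_green above -0.1 m), for 0.2 s.
At the end, for the whole second after the job is handed in: The watch tray rests flat on the green rails' ledges (within 4 mm in height, 6 mm sideways, 0.08 rad), handle outwards, against the rear bumpers to within 2.5 mm (pin pushed in at least 7.5 mm), at rest and released; the spoon tray is where it was (z of tray_mid in the frame of rails_green between 0.004 and 0.011 m and y of tray_mid in the frame of rails_green between -0.006 and 0.006 m and x of tray_mid in the frame of rails_green above -0.03 m and angle between the x axis of tray_mid and the x axis of rails_green, either way round below 0.08 rad and value of joint pin above 0.0075 m and linear speed of tray below 0.01 m/s and distance of spoon_mid from where it was at the start of the episode below 0.015 m); the robot touches nothing.
It fails at once if the tray is forced: more than 15 N between it and the rack, its rails or the rear stop (contact force between tray and rack above 15 N or contact force between tray and rails_green above 15 N or contact force between tray and stop above 15 N).
It fails at once if the spoon tray is shifted more than 15 mm (distance of spoon_mid from where it was at the start of the episode above 0.015 m).
It fails at once if the bowl or the cup is shifted more than 20 mm (distance of any of bowl_mid, cup_mid from where it was at the start of the episode above 0.02 m).
It also fails if it takes over 67 s, if anything falls off the work surface, if the arm or the gripper's body presses on something with over 40 N, if the wrist force passes 120 N, or if a joint passes its speed limit or range.

## Robot

A 6-joint arm with a two-finger parallel gripper is mounted at the origin on the work surface. World frame = base frame: x ahead of the robot, y to its left, z up, the work surface at z = 0. Lengths are in mm, angles in degrees, forces in N, time in s.
With the tool pointing down it reaches from about 300 to 850 mm from the base axis. Payload 4.2 kg.
Tool frame: the origin (TCP) lies on the mounting face of the last link; the fingertips stand 191 mm ahead of it and the grasp point (between the pads) lies 172 mm ahead of it; z points along the fingers, y is the direction in which the jaws open and shut (so a half turn about z gives the same grasp; the last joint's range is limited). The gripper opens to 91 mm and grips with 3 to 60 N. Pads are 32 mm wide; open, the fingers measure 118 mm over their backs; the gripper's body (76 mm by 178 mm) begins 60 mm behind the grasp point.
Start: joints at [74.427, 18.312, 89.639, -0, 72.044, -1.146], TCP at [143.257, 556.867, 404.776] pointing down, gripper open.
Joint ranges: [-177.97, 177.97], [-48.28, 115.42], [12.27, 149.76], [-77.06, 257.06], [2.81, 150.46], [-146.56, 146.56]. Speed limits (degrees/s): [147.25, 147.25, 180, 180, 180, 180].

## Interface

Orientations are given as [roll, pitch, yaw] about the fixed x, y, z axes, in that order (R = Rz(yaw) Ry(pitch) Rx(roll)).
In Python, from workcell import env gives the robot as it stands.
- The arm moves only by the shell command python3 -m handwheel 'ROWS' [FORCE]. ROWS is JSON, a list of rows, each an object with "gripper": the opening in per cent of the stroke, from 0 (shut) to 100 (fully open); "travel": the shift along the tool's x, y, z in m, a list of three; "twist": the turn about the tool's z in rad. In form: [{"gripper": gripper, "travel": [x, y, z], "twist": twist}, ...]. A call has 1 to 5 rows; each row shifts and turns the commanded pose from where the row before left it, along the tool's axes as they then stand; what a row does not reach is not made up. A row lasts 1/12 s, in which the tool goes at most 41.7 mm and 7.16 degrees, less where a joint would pass 70% of its speed; a pose out of reach is approached as far as the arm can. A call with a gripper value outside its range is refused whole. The fingers move at their own pace and stop on an object; FORCE is the grip in N (left out, the last holds). Time passes only in rows, so rows that do not move let the fingers close. It gives the time, the measured TCP pose, the force and the opening at its end, in the units of the state.
- env.state(): the state, without advancing time (a new reading comes with each control period).
- env.grab_frame(name): name is "scene" or "top"; returns a dict with "frame" (420x560x3 uint8, red, green, blue), "intrinsics" (3x3 intrinsics, pixels), "extrinsics" (4x4, takes a point from camera to world coordinates). Camera axes: x right, y down, z forward; pixel columns grow to the right and rows downward; lengths in mm; the calibration is good to about 2 mm. A picture is of the moment at which its call begins. There is no depth.
- env.job_done(): hands the job in, once; it reports no verdict.
Trained networks look in the newest picture that a camera, given by its name, has taken for a name from the list of things; names that differ only in an ending like _2 or _b are one class to them, and where a whole thing is asked for, a point or a joint stands for the part that bears it (a point fixed in the world has none). Each returns a list of dicts, best first, with "confidence" (0 to 1); they miss things now and then, are a little off and sometimes report something else, mostly with a low value. They report only what shows in the picture. A call takes as long as a camera call.
- env.trace(camera, thing): "pixels" (420x560 bool, what is visible of it) and "uv" ([column, row] in pixels, amid what is visible of it).
- env.pinpoint(camera, thing): "uv" ([column, row] in pixels: a listed point, or the origin of a listed thing).
The state is a dict: "time_s": time; "qpos": joint angles; "qvel": joint speeds; "effort": joint torques, N m; "ee_pos": TCP position; "ee_rot": TCP orientation; "force": force on the tool from outside, world axes, zero at the start; "torque": the same for the moment, N m; "gripper_width": finger opening in mm.
Only numpy, scipy, OpenCV 4.12 (cv2) and the standard library are available. Lean on these libraries where they do the work, as an engineer would, in place of code of your own. Each camera call takes 0.05 s, during which the arm holds its last target. There are 200 camera calls.

## Working session

There is one attempt and no reset: what is moved stays moved. The work goes in short steps, Python scripts to look and compute and a shell command to move; the robot and the scene stay as the last step left them, time stands still between calls to the robot, and variables do not carry over. Pictures are saved under pics/ and viewed, about 8 in all and at most 12, crops included, and the job is handed in when it is done.

```bash
ls; mkdir -p pics
cat > h.py <<'E'
import numpy as np, cv2
from workcell import env
def cam(c):
    f=env.grab_frame(c); return f['frame'],np.array(f['intrinsics']),np.array(f['extrinsics'])
def ray(K,T,uv):
    d=np.linalg.inv(K)@[uv[0],uv[1],1]; return T[:3,3],T[:3,:3]@d
def atz(K,T,uv,z):
    o,d=ray(K,T,uv); return o+d*(z-o[2])/d[2]
def tri(A,B):
    (o1,d1),(o2,d2)=A,B; d1=d1/np.linalg.norm(d1);d2=d2/np.linalg.norm(d2)
    s=np.linalg.lstsq(np.c_[d1,-d2],o2-o1,rcond=None)[0]
    p,q=o1+s[0]*d1,o2+s[1]*d2; return (p+q)/2,np.linalg.norm(p-q)
E
python3 - <<'E'
from h import *
np.set_printoptions(precision=1,suppress=True)
C={}
for c in('scene','top'):
    im,K,T=cam(c);C[c]=(K,T);cv2.imwrite(f'pics/{c}0.png',im[...,::-1]);print(c,K[0,0],T.tolist())
for n in['tray_handle','tray_mid','rails_green','green_mouth','rack','spoon_mid','bowl_mid','cup_mid']:
    r={}
    for c in C:
        D=env.pinpoint(c,n); r[c]=[(np.round(d['uv'],1).tolist(),round(d['confidence'],2)) for d in D[:2]]
    print(n,r)
    if r['scene'] and r['top']: print('   tri',*tri(*[ray(*C[c],r[c][0][0]) for c in('scene','top')]))
s=env.state();print(s)
E
```

```text
pics
scene 436.6752443607349 [[-0.32793359222749097, 0.6255242167725981, -0.7079399786138666, 1231.1691305155084], [0.9446955135049345, 0.2146350905416823, -0.24795597325293867, 297.00844737568485], [-0.0031537045552679694, -0.7501008146503988, -0.6613159774331681, 706.7945686362507], [0.0, 0.0, 0.0, 1.0]]
top 441.7417161001974 [[0.02879286316950459, -0.9908286943387349, 0.13202071619825453, 461.0368776736281], [-0.9988622232857075, -0.033543067074684324, -0.03389869531348996, 83.68474669759999], [0.03801617975593775, -0.13089446560577392, -0.9906671534630302, 1152.1660456078923], [0.0, 0.0, 0.0, 1.0]]
tray_handle {'scene': [([425.0, 236.3], 0.93)], 'top': [([146.7, 264.5], 0.74)]}
   tri [478.6 367.9  24.4] 9.92955580831837
tray_mid {'scene': [([357.1, 225.7], 0.59)], 'top': [([213.8, 260.8], 0.77)]}
   tri [491.7 209.8  19.5] 7.176375378402368
rails_green {'scene': [([198.3, 183.6], 0.66)], 'top': [([306.2, 154.7], 0.5)]}
   tri [721.8 -17.4 251. ] 35.0012773563273
green_mouth {'scene': [([208.3, 218.8], 0.39)], 'top': [([281.4, 295.0], 0.31)]}
   tri [466.2 -63.4 -41.9] 217.90753703251954
rack {'scene': [([206.5, 219.0], 0.65)], 'top': []}
spoon_mid {'scene': [([201.4, 201.8], 0.92)], 'top': [([351.7, 236.5], 0.91)]}
   tri [ 563.1 -140.4   51.9] 2.4153742241103693
bowl_mid {'scene': [([290.2, 188.0], 0.88)], 'top': [([281.4, 297.1], 0.82)]}
   tri [407.4  28.   19.2] 8.134481919126985
cup_mid {'scene': [([204.0, 291.1], 0.98)], 'top': [([307.0, 153.7], 0.64), ([146.9, 261.0], 0.47)]}
   tri [779.3 -26.   29.3] 3.4041181032170025
{'time_s': 0.9, 'qpos': array([74.4, 18.3, 89.6,  0. , 72. , -1.1]), 'qvel': array([ 0. , -0. , -0.1,  0.1,  0. ,  0.1]), 'effort': array([ -0. , -41.2, -23.2,   0.1,   0. ,   0. ]), 'ee_pos': array([143.2, 556.9, 404.8]), 'ee_rot': array([180. ,  -0. , 165.6]), 'force': array([-0.9,  0.6, -0.5]), 'torque': array([-0. , -0. ,  0.1]), 'gripper_width': 91.1405927951905}
```

View pics/scene0.png

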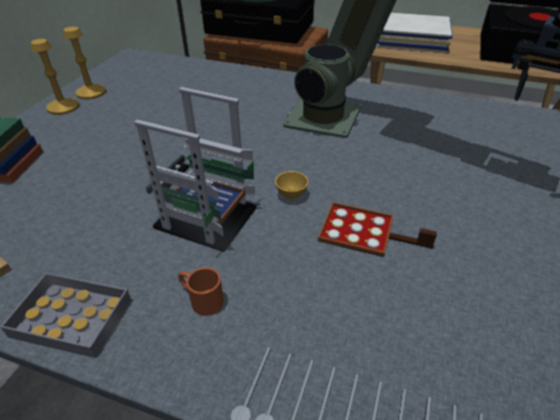

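View pics/top0.png

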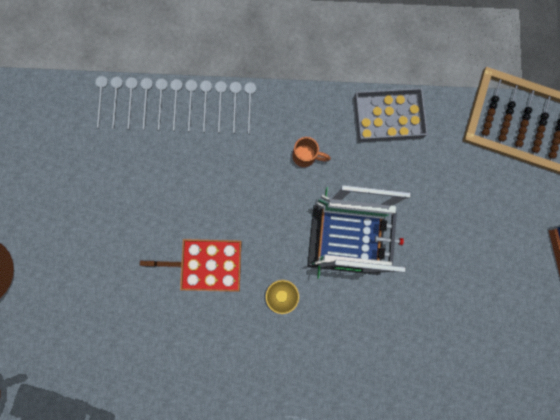

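The top view shows the rack mouth facing left (world +y) with its tray rows at about (355,238). The watch tray is at (212,265) with its handle to the left at (148,264), and the bowl is at (283,297), near the approach line. I'll zoom in on the rack next.

Run:
```python
from h import *
a=cv2.imread('pics/scene0.png')[75:255,130:275]; b=cv2.imread('pics/top0.png')[175:285,300:420]
a=cv2.resize(a,None,fx=3.3,fy=3.3,interpolation=2); b=cv2.resize(b,None,fx=3.2,fy=3.2,interpolation=2)
o=np.zeros((600,800,3),np.uint8)
a=a[:600,:400+79]; o[:a.shape[0],:a.shape[1]]=a
b=b[:,:318]; o[:b.shape[0],480:480+b.shape[1]]=b
cv2.imwrite('pics/crop1.png',o)
C={}
for c in('scene','top'):
    D=env.trace(c,'rails_green')
    for d in D[:2]:
        m=d['pixels'];print(c,d['confidence'],d['uv'],m.sum())
```

```text
scene 0.77 [211.0, 174.4] 1575
top 0.57 [342.9, 214.8] 403
```

View pics/crop1.png

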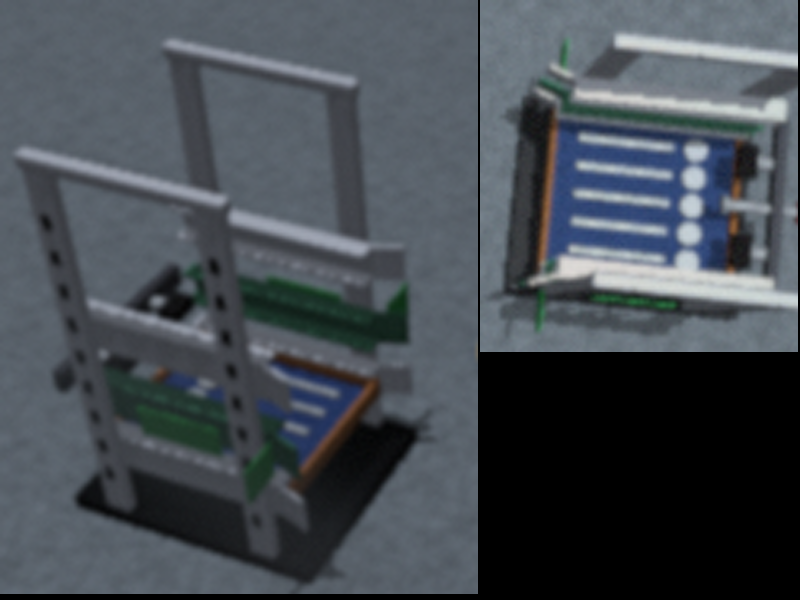

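The scene crop shows the green rail pair in the middle, with bright tags at the mouth near (258,472) and (398,315) and on the outer faces at (180,430) and (290,290). In the top crop the mouth tags are thin lines at (563,50) and (541,310). Next I'll extract the tags and the base corners numerically.

Run:
```python
from h import *
np.set_printoptions(precision=1,suppress=True)
P={}
for c in('scene','top'):
    f=np.mean([cam(c)[0] for _ in range(4)],0); _,K,T=cam(c); np.savez(f'{c}.npz',K=K,T=T,f=f)
    g=f[...,1]-np.maximum(f[...,0],f[...,2])
    for th in (30,50):
        n,l,s,ce=cv2.connectedComponentsWithStats((g>th).astype(np.uint8))
        for i in range(1,n):
            if s[i,4]>=3:
                ys,xs=np.where(l==i)
                print(c,th,s[i],ce[i],'minrow',xs[ys==ys.min()],ys.min(),'maxrow',xs[ys==ys.max()],ys.max())
K,T=[np.load('scene.npz')[k] for k in'KT']
for z in(0,6,10):
    for n,uv in dict(fr=(256.7,205.9),near=(223.9,250.8),left=(153.6,226.5)).items(): print(z,n,atz(K,T,uv,z)[:2])
K,T=[np.load('top.npz')[k] for k in'KT']
for z in(0,6,10):
    for n,uv in dict(near=(317.2,205.3),fr=(307.8,267.2)).items(): print('top',z,n,atz(K,T,uv,z)[:2])
```

```text
top 30 [337 268   5   1   5] [339. 268.] minrow [337 338 339 340 341] 268 maxrow [337 338 339 340 341] 268
top 30 [346 268   6   2   8] [348.2 268.8] minrow [347 348] 268 maxrow [346 347 348 349 350 351] 269
top 30 [355 269   6   2   8] [357.2 269.8] minrow [356 357] 269 maxrow [355 356 357 358 359 360] 270
0 fr [479.9 -39.4]
0 near [645.3 -51.3]
0 left [ 627.7 -241.3]
6 fr [486.3 -36.5]
6 near [650.2 -48.3]
6 left [ 632.9 -236.8]
10 fr [490.6 -34.6]
10 near [653.5 -46.4]
10 left [ 636.3 -233.7]
top 0 near [647.4 -57.2]
top 0 fr [483.7 -35.5]
top 6 near [646.4 -56.5]
top 6 fr [483.6 -34.9]
top 10 near [645.8 -56. ]
top 10 fr [483.5 -34.5]
```

```bash
cat > ov.py <<'E'
from h import *
def ov(out,x,y,yaw,zg,zl,boxs=dict(scene=(145,95,125,160),top=(298,178,122,104))):
    R=np.array([[np.cos(yaw),-np.sin(yaw)],[np.sin(yaw),np.cos(yaw)]])
    ims=[]
    for c,w in(('scene',3.4),('top',3.0)):
        D=np.load(c+'.npz');K,T,f=D['K'],D['T'],D['f']
        u,v,W,H=boxs[c]
        im=cv2.resize(np.clip(f[v:v+H,u:u+W,::-1]*1.3,0,255).astype(np.uint8),None,fx=w,fy=w,interpolation=2)
        def pr(p):
            q=np.r_[R@p[:2]+[x,y],p[2]]; q=T[:3,:3].T@(q-T[:3,3]); q=K@q
            return tuple(int(round(t)) for t in ((q[0]/q[2]-u+.5)*w*8,(q[1]/q[2]-v+.5)*w*8))
        def L(a,b,col): cv2.line(im,pr(a),pr(b),col,1,cv2.LINE_AA,3)
        B=[(95*i,82*j) for i,j in((1,1),(1,-1),(-1,-1),(-1,1))]
        for i in range(4): L((*B[i],8),(*B[(i+1)%4],8),(0,255,255))
        for s in(-1,1):
            for z in(0,20): L((-75,68*s,zg+z),(75,68*s,zg+z),(255,0,255))
            L((-75,68*s,zg),(-75,68*s,zg+20),(255,0,255))
        S=[(75*i,65*j) for i,j in((1,1),(1,-1),(-1,-1),(-1,1))]
        for i in range(4): L((*S[i],zl+14),(*S[(i+1)%4],zl+14),(255,255,0))
        for s in(-1,1): 
            L((-80,82*s,285),(80,82*s,285),(0,0,255))
        ims.append(im)
    h=max(i.shape[0] for i in ims); o=np.zeros((h,sum(i.shape[1] for i in ims),3),np.uint8); k=0
    for i in ims: o[:i.shape[0],k:k+i.shape[1]]=i;k+=i.shape[1]
    print(o.shape); cv2.imwrite(out,o)
E
python3 - <<'E'
from ov import *
D=np.load('scene.npz');K,T=D['K'],D['T']
# height where the ray passes closest to vertical through centre
for uv in((198.3,183.6),):
    for z in(70,80,90,100,110): print(z,atz(K,T,uv,z)[:2])
D2=np.load('top.npz')
for z in (45,52,59): print(z,atz(K,T,(201.4,201.8),z)[:2],atz(D2['K'],D2['T'],(351.7,236.5),z)[:2])
ov('pics/ov1.png',558,-139,np.radians(-95.5),92,45)
E
```

```text
70 [ 524.01384377 -167.55786545]
80 [ 535.11876397 -160.26247796]
90 [ 546.22368417 -152.96709047]
100 [ 557.32860437 -145.67170299]
110 [ 568.43352456 -138.3763155 ]
45 [ 556.22279744 -146.34255167] [ 563.25286134 -140.70510224]
52 [ 563.36190761 -141.65309494] [ 562.60660608 -139.28640904]
59 [ 570.50101777 -136.96363821] [ 561.96035081 -137.86771584]
(544, 791, 3)
```

View pics/ov1.png

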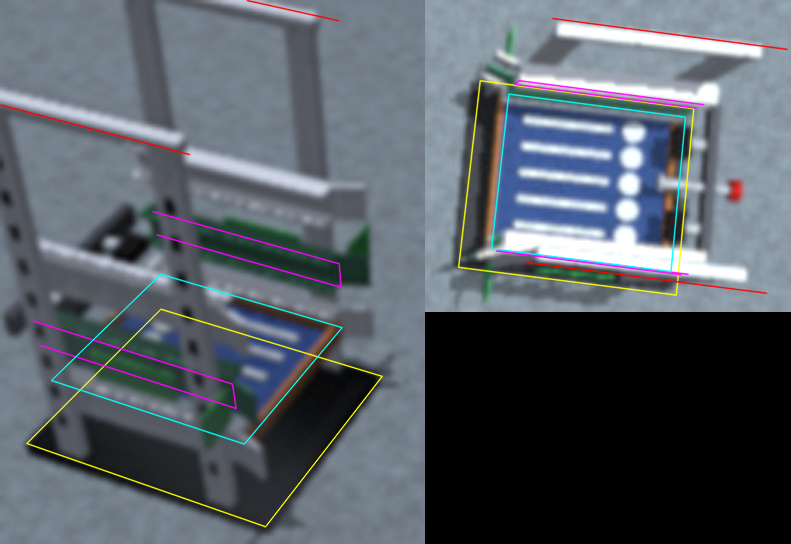

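Run:
```python
from ov import *
from scipy.optimize import least_squares
np.set_printoptions(precision=1,suppress=True)
S=np.load('scene.npz');Tp=np.load('top.npz')
c1=lambda x,y:(130+x/3.3-.5,75+y/3.3-.5)      # crop1 left
c1t=lambda x,y:(300+(x-480)/3.2-.5,175+y/3.2-.5)
t3=lambda x,y:(298+(x-425)/3-.5,178+y/3-.5)
# tags triangulated
for n,s,t in(('near',(259,474),(563,52)),('far',(398,316),(541,308))):
    print(n,*tri(ray(S['K'],S['T'],c1(*s)),ray(Tp['K'],Tp['T'],c1t(*t))))
# bright green outline by hue/sat in scene and top around tags
for c,D,b in(('scene',S,(145,95,125,160)),('top',Tp,(298,178,122,104))):
    u,v,W,H=b; f=D['f'][v:v+H,u:u+W]; g=f[...,1]-np.maximum(f[...,0],f[...,2]); r=f[...,1]/(f[...,[0,2]].max(-1)+1)
    m=((r>1.5)&(f[...,1]>55)).astype(np.uint8)
    n,l,s,ce=cv2.connectedComponentsWithStats(m)
    for i in range(1,n):
        if s[i,4]>4: print(c,s[i]+[u,v,0,0,0],ce[i]+[u,v])
# rack fit: x,y,yaw,base top zb from base corners + post bar ends heights
def pr(D,q): q=D['K']@(D['T'][:3,:3].T@(q-D['T'][:3,3])); return q[:2]/q[2]
obs=[(S,(-95,-82,'b'),c1(418,432)),(S,(-95,82,'b'),c1(310,580)),(S,(95,82,'b'),c1(78,502)),
     (Tp,(-95,82,'b'),c1t(535,97)),(Tp,(-95,-82,'b'),c1t(505,295)),(S,'sp',(201.4,201.8)),(Tp,'sp',(351.7,236.5))]
def res(p):
    x,y,a,zb,sx,zs=p;R=np.array([[np.cos(a),-np.sin(a)],[np.sin(a),np.cos(a)]]);o=[]
    for D,m,uv in obs:
        q=np.r_[R@[sx,0]+[x,y],zs] if m=='sp' else np.r_[R@m[:2]+[x,y],zb]
        o+=list(pr(D,q)-uv)
    return np.r_[o,(zb-8)/6]
r=least_squares(res,[560,-140,-1.65,8,0,50],loss='soft_l1');print(r.x,np.degrees(r.x[2]));print(r.fun)
# watch tray by colour in top: red lining
t=env.trace('top','tray_mid')
f=Tp['f']; m=((f[...,0]>90)&(f[...,1]<60)&(f[...,2]<60)); m[:,:170]=0;m[:,250:]=0;m[:225]=0;m[300:]=0
box=cv2.minAreaRect(cv2.findNonZero(cv2.morphologyEx(m.astype(np.uint8),cv2.MORPH_CLOSE,np.ones((9,9)))));print(box)
pc=cv2.boxPoints(box)+.0
W=np.array([atz(Tp['K'],Tp['T'],p,10)[:2] for p in pc]);print(W,W.mean(0),[np.linalg.norm(W[i]-W[i-1]) for i in range(4)])
h=atz(Tp['K'],Tp['T'],(146.7,264.5),24);mid=W.mean(0);print('handle top cam',h,'scene',atz(S['K'],S['T'],(425,236.3),24),'dist',np.linalg.norm(h[:2]-mid),np.degrees(np.arctan2(*(mid-h[:2])[::-1])))
```

```text
near [665.9 -63.9 111.9] 2.4506917591909994
far [474.5 -51.9 102.1] 2.4873166948417906
top [335 268   8   1   8] [338.5 268. ]
top [344 268   8   2  13] [347.7 268.5]
top [355 269   6   2  11] [357.3 269.5]
[ 560.  -138.1   -1.7    6.4    3.4   49.4] -94.55338346527107
[ 0.5  0.2 -0.  -0.  -0.8 -0.1 -1.9 -0.7  1.3 -0.4  0.9 -0.1  0.6  1.2
 -0.3]
((208.7598419189453, 264.6252746582031), (57.58531951904297, 46.51021194458008), 1.5074357986450195)
[[423.7 290.9]
 [541.7 294.7]
 [542.4 147.1]
 [424.  145.4]] [482.9 219.5] [np.float64(145.5849714570378), np.float64(117.99971519747517), np.float64(147.58740499654763), np.float64(118.48701101539132)]
handle top cam [478.  373.1  24. ] scene [480.3 363.1  24. ] dist 153.65129452010385 -88.15046160257232
```

```bash
A='{"gripper":100,"travel":[-0.031,-0.0083,0.0117],"twist":0}'; 
python3 -m handwheel '[{"gripper":100,"travel":[-0.031,-0.0083,0.0117],"twist":0},{"gripper":100,"travel":[-0.031,-0.0083,0.0117],"twist":0},{"gripper":100,"travel":[-0.031,-0.0083,0.0117],"twist":0},{"gripper":100,"travel":[-0.031,-0.0083,0.0117],"twist":0}]'
python3 -m handwheel '[{"gripper":100,"travel":[-0.031,-0.0083,0.0117],"twist":0},{"gripper":100,"travel":[-0.031,-0.0083,0.0117],"twist":0},{"gripper":100,"travel":[-0.031,-0.0083,0.0117],"twist":0},{"gripper":100,"travel":[-0.031,-0.0083,0.0117],"twist":0}]'
python3 -m handwheel '[{"gripper":100,"travel":[-0.031,-0.0083,0.0117],"twist":0},{"gripper":100,"travel":[-0.031,-0.0083,0.0117],"twist":0},{"gripper":100,"travel":[-0.031,-0.0083,0.0117],"twist":0},{"gripper":100,"travel":[-0.031,-0.0083,0.0117],"twist":0}]'
python3 -m handwheel '[{"gripper":60,"travel":[0,0,0],"twist":0.12},{"gripper":60,"travel":[0,0,0],"twist":0.12},{"gripper":60,"travel":[0,0,0],"twist":0.12},{"gripper":60,"travel":[0,0,0],"twist":0.12},{"gripper":60,"travel":[0,0,0],"twist":0.12}]'
python3 -m handwheel '[{"gripper":60,"travel":[0,0,0],"twist":0.12},{"gripper":60,"travel":[0,0,0],"twist":0.12},{"gripper":60,"travel":[0,0,0],"twist":0.12},{"gripper":60,"travel":[0,0,0],"twist":0.12},{"gripper":60,"travel":[0,0,0],"twist":0.09}]'
python3 -m handwheel '[{"gripper":60,"travel":[0,0,0],"twist":0}]'
python3 - <<'E'
from h import *
a=cam('scene')[0];b=cam('top')[0]
o=np.hstack([cv2.resize(a[120:300,320:470],None,fx=2.6,fy=2.6),cv2.resize(b[180:360,100:250],None,fx=2.6,fy=2.6)])
cv2.imwrite('pics/g1.png',o[...,::-1])
E
```

```text
time_s: 1.88
ee_pos: [255.9, 493.1, 357.6]
ee_rot: [180.0, 0.0, 165.6]
force: [0.3, 0.9, 0.4]
gripper_width: 91.3
time_s: 2.22
ee_pos: [368.1, 429.9, 310.8]
ee_rot: [180.0, 0.0, 165.6]
force: [0.2, 0.7, 0.0]
gripper_width: 91.3
time_s: 2.55
ee_pos: [480.0, 366.8, 263.9]
ee_rot: [180.0, 0.0, 165.6]
force: [0.2, -0.2, -0.5]
gripper_width: 91.1
time_s: 2.97
ee_pos: [478.9, 367.7, 264.3]
ee_rot: [180.0, -0.0, 130.8]
force: [-0.7, 0.5, 0.0]
gripper_width: 60.5
time_s: 3.38
ee_pos: [478.8, 367.8, 264.4]
ee_rot: [180.0, -0.0, 98.2]
force: [-0.9, 0.1, -0.0]
gripper_width: 54.6
time_s: 3.47
ee_pos: [478.8, 367.8, 264.4]
ee_rot: [180.0, -0.0, 98.5]
force: [-0.2, -0.2, -0.1]
gripper_width: 54.8
```

View pics/g1.png

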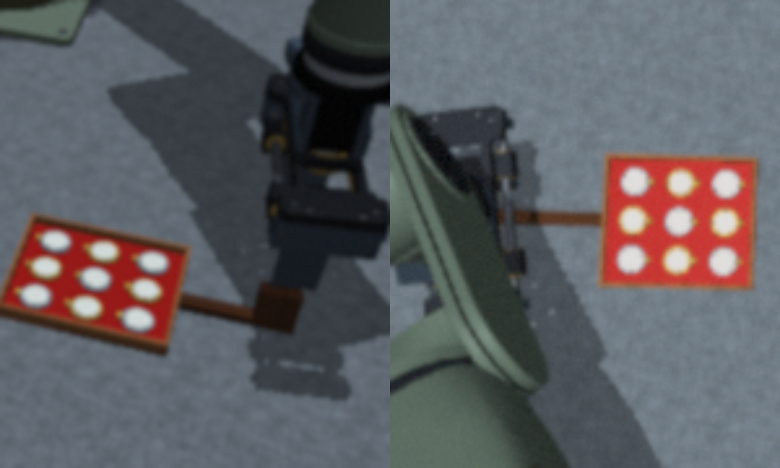

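The gripper is above the handle and the fingers straddle it. The handle block is at (278,305) in the left half and the pan is nearly square to the image. I'll turn the last few degrees, go down and grip.

```bash
python3 -m handwheel '[{"gripper":60,"travel":[0,0,0],"twist":0.12},{"gripper":60,"travel":[0,0,0.02],"twist":0.02},{"gripper":60,"travel":[0,0,0.02],"twist":0},{"gripper":60,"travel":[0,0,0.015],"twist":0},{"gripper":60,"travel":[0,0,0.007],"twist":0}]'
python3 -m handwheel '[{"gripper":60,"travel":[0,0,0],"twist":0}]'
python3 - <<'E'
from h import *
a=cam('scene')[0]
cv2.imwrite('pics/g2.png',cv2.resize(a[150:280,360:480],None,fx=4,fy=4)[...,::-1])
E
```

```text
time_s: 3.98
ee_pos: [478.2, 367.3, 200.4]
ee_rot: [-179.8, 0.1, 90.6]
force: [-1.1, -0.1, 0.6]
gripper_width: 54.7
time_s: 4.07
ee_pos: [478.3, 367.4, 200.7]
ee_rot: [-179.8, 0.1, 90.6]
force: [-0.4, 0.3, -0.2]
gripper_width: 54.8
```

View pics/g2.png

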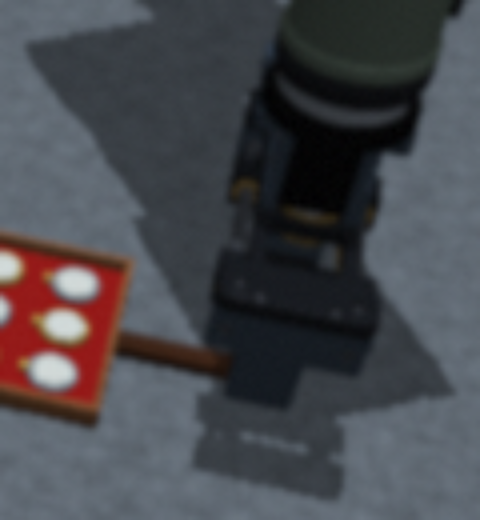

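The fingers enclose the handle; only the bar shows, entering the pads at (228,360). Now I'll grip and lift.

```bash
python3 -m handwheel '[{"gripper":0,"travel":[0,0,0],"twist":0},{"gripper":0,"travel":[0,0,0],"twist":0},{"gripper":0,"travel":[0,0,0],"twist":0},{"gripper":0,"travel":[0,0,0],"twist":0},{"gripper":0,"travel":[0,0,0],"twist":0}]' 55
python3 -m handwheel '[{"gripper":0,"travel":[0,0,0],"twist":0},{"gripper":0,"travel":[0,0,0],"twist":0},{"gripper":0,"travel":[0,0,-0.004],"twist":0},{"gripper":0,"travel":[0,0,-0.006],"twist":0},{"gripper":0,"travel":[0,0,-0.01],"twist":0}]'
python3 -m handwheel '[{"gripper":0,"travel":[0,0,-0.015],"twist":0},{"gripper":0,"travel":[0,0,-0.02],"twist":0},{"gripper":0,"travel":[0,0,-0.02],"twist":0},{"gripper":0,"travel":[0,0,-0.02],"twist":0},{"gripper":0,"travel":[0,0,-0.012],"twist":0}]'
python3 -m handwheel '[{"gripper":0,"travel":[0,0,-0.005],"twist":0},{"gripper":0,"travel":[0,0,0],"twist":0},{"gripper":0,"travel":[0,0,0],"twist":0}]'
python3 - <<'E'
from h import *
np.set_printoptions(precision=1,suppress=True)
C={}
for c in('scene','top'):
    im,K,T=cam(c);C[c]=(K,T);cv2.imwrite(f'pics/l_{c}.png',im[...,::-1])
for n in('tray_mid',):
    r={c:env.pinpoint(c,n) for c in C}
    for c in C: print(c,[(d['uv'],d['confidence']) for d in r[c][:2]])
    print(tri(*[ray(*C[c],r[c][0]['uv']) for c in C]))
print(env.state()['torque'])
a=cv2.imread('pics/l_scene.png')[130:290,300:460];b=cv2.imread('pics/l_top.png')[190:350,100:260]
cv2.imwrite('pics/l1.png',cv2.resize(np.hstack([a,b]),None,fx=2.5,fy=2.5))
E
```

```text
time_s: 4.53
ee_pos: [478.8, 367.8, 202.9]
ee_rot: [180.0, -0.0, 90.5]
force: [-0.6, -0.5, 0.4]
gripper_width: 24.2
time_s: 4.95
ee_pos: [478.3, 367.5, 221.9]
ee_rot: [-179.9, 0.1, 90.5]
force: [0.3, 0.2, -2.4]
gripper_width: 13.4
time_s: 5.37
ee_pos: [478.9, 367.9, 312.5]
ee_rot: [179.8, -0.1, 90.5]
force: [0.0, 0.6, -2.6]
gripper_width: 13.9
time_s: 5.62
ee_pos: [478.4, 367.6, 314.2]
ee_rot: [-180.0, 0.0, 90.5]
force: [-0.1, -0.6, -3.6]
gripper_width: 13.9
scene [([362.8, 186.6], 0.74)]
top [([206.6, 263.1], 0.84)]
(array([483.5, 211.6, 127.6]), np.float64(1.6488690989878292))
[ 0.2  0.1 -0.1]
```

View pics/l1.png

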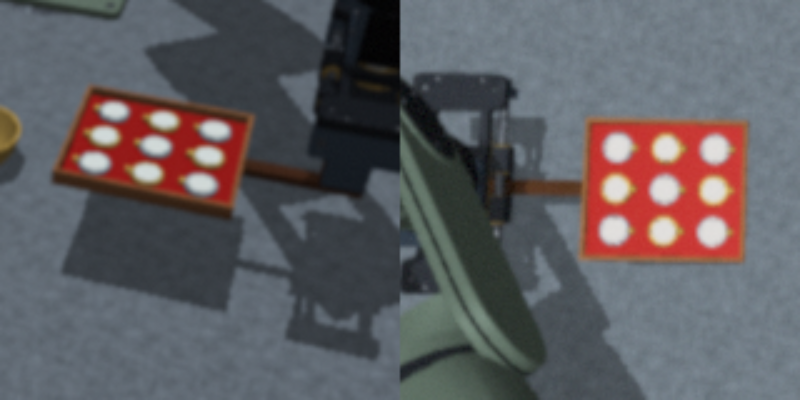

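The tray is held and clear of the table. Its pan rim corners are at (92,88), (255,113), (232,213 lower edge) and (55,180) in the scene half, and (588,118) to (745,262) in the top half. I'll fit the pan's pose in the hand.

Run:
```python
from h import *
from scipy.optimize import least_squares
from scipy.spatial.transform import Rotation as Ro
np.set_printoptions(precision=2,suppress=True)
S=np.load('scene.npz');Tp=np.load('top.npz')
def pr(D,q): q=D['K']@(D['T'][:3,:3].T@(q-D['T'][:3,3])); return q[:2]/q[2]
a=lambda x,y:(300+x/2.5-.3,130+y/2.5-.3); b=lambda x,y:(100+(x-400)/2.5-.3,190+y/2.5-.3)
# tray frame: x forward (-y world), y left(+x world)
obs=[(S,(75,-65,7),a(91,88)),(S,(-75,-65,7),a(255,113)),(S,(-75,65,7),a(233,206)),(S,(75,65,7),a(55,172)),(S,(75,65,-7),a(55,183)),(S,(-75,65,-7),a(232,216)),
(Tp,(-75,65,7),b(588,118)),(Tp,(75,65,7),b(748,122)),(Tp,(75,-65,7),b(745,263)),(Tp,(-75,-65,7),b(582,260))]
def res(p): 
    R=Ro.from_euler('ZYX',p[3:]).as_matrix()
    return np.concatenate([pr(D,R@m+p[:3])-uv for D,m,uv in obs])
r=least_squares(res,[480,212,119,-1.57,0,0]);print(r.x[:3],np.degrees(r.x[3:]));print(r.fun.reshape(-1,2))
```

```text
[477.43 211.83 116.54] [-89.47   1.8    0.79]
[[-0.27 -0.3 ]
 [ 0.33  0.36]
 [ 0.93 -0.57]
 [-0.48 -0.28]
 [-0.65  0.51]
 [ 0.42  0.71]
 [-0.24 -0.02]
 [ 0.96  0.01]
 [ 0.42  0.16]
 [-0.59  0.27]]
```

```bash
python3 -m handwheel '[{"gripper":0,"travel":[0,0,0],"twist":0.044},{"gripper":0,"travel":[0,0,0],"twist":0.043},{"gripper":0,"travel":[-0.01,0.0077,0],"twist":0},{"gripper":0,"travel":[-0.02,0.0154,0],"twist":0},{"gripper":0,"travel":[-0.02,0.0154,0],"twist":0}]'
python3 -m handwheel '[{"gripper":0,"travel":[-0.02,0.0154,0],"twist":0},{"gripper":0,"travel":[-0.02,0.0154,0],"twist":0},{"gripper":0,"travel":[-0.02,0.0154,0],"twist":0},{"gripper":0,"travel":[-0.02,0.0154,0.002],"twist":0},{"gripper":0,"travel":[-0.02,0.0154,0.002],"twist":0}]'
python3 -m handwheel '[{"gripper":0,"travel":[-0.01,0.0077,0.002],"twist":0},{"gripper":0,"travel":[0,0,0],"twist":0},{"gripper":0,"travel":[0,0,0],"twist":0},{"gripper":0,"travel":[0,0,0],"twist":0}]'
python3 - <<'E'
from h import *
np.set_printoptions(precision=1,suppress=True)
C={}
for c in('scene','top'):
    f=np.mean([cam(c)[0] for _ in range(3)],0);np.save(f'p_{c}.npy',f);cv2.imwrite(f'pics/p_{c}.png',f[...,::-1])
    for n in('tray_mid','rails_green','green_mouth'): print(c,n,[(np.round(d['uv'],1),round(d['confidence'],2)) for d in env.pinpoint(c,n)[:2]])
a=cv2.imread('pics/p_scene.png')[110:250,150:350];b=cv2.imread('pics/p_top.png')[180:300,215:415]
o=cv2.resize(np.vstack([a,b]),None,fx=2.3,fy=2.3) if 0 else None
A=cv2.resize(a,None,fx=4,fy=4,interpolation=2);cv2.imwrite('pics/p1.png',A)
B=cv2.resize(b,None,fx=4,fy=4,interpolation=2);cv2.imwrite('pics/p2.png',B)
E
```

```text
time_s: 6.23
ee_pos: [513.5, 314.2, 313.7]
ee_rot: [-180.0, 0.1, 85.7]
force: [0.1, 0.3, -2.7]
gripper_width: 13.7
time_s: 6.65
ee_pos: [582.9, 207.2, 309.8]
ee_rot: [-180.0, 0.0, 85.6]
force: [0.4, 1.2, -2.7]
gripper_width: 13.8
time_s: 6.98
ee_pos: [588.6, 199.1, 308.1]
ee_rot: [-179.9, -0.0, 85.6]
force: [-0.9, -0.1, -2.4]
gripper_width: 13.8
scene tray_mid [(array([273.2, 201.1]), 0.58), (array([206.2, 217.5]), 0.33)]
scene rails_green [(array([201. , 184.4]), 0.93)]
scene green_mouth [(array([341.8, 214.1]), 0.32)]
top tray_mid [(array([280.5, 226.5]), 0.74)]
top rails_green []
top green_mouth [][ WARN:0@4.272] global loadsave.cpp:1063 imwrite_ Unsupported depth image for selected encoder is fallbacked to CV_8U.
```

View pics/p1.png

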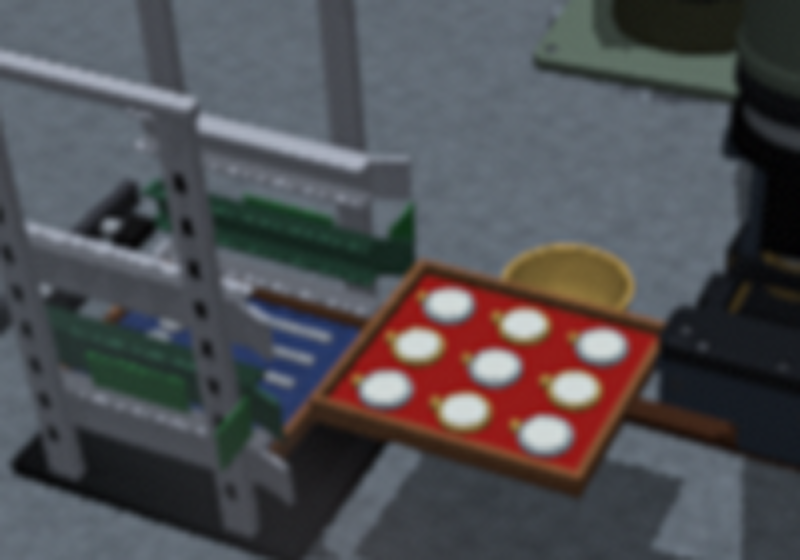

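View pics/p2.png

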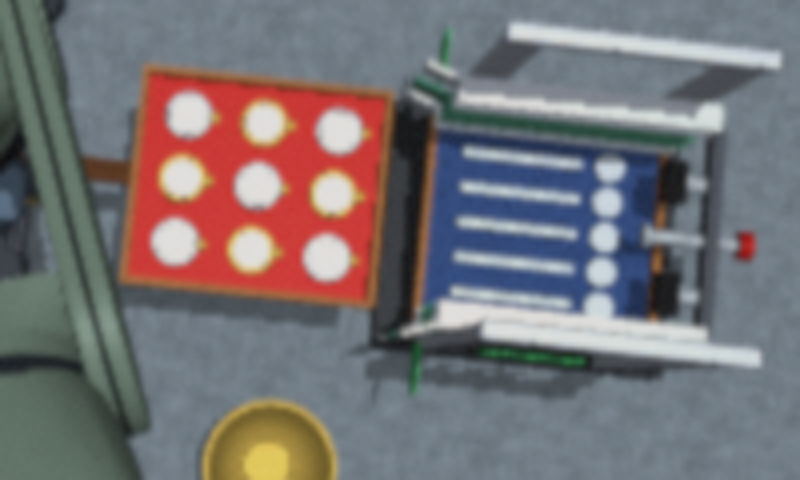

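p1 and p2 show the tray held level about 30 mm short of the mouth. In p2 the tray axis runs (135,175) to (382,199). The mouth tags end at (447,32) and (414,392) and the pin runs (645,235) to (745,245), so the mouth centre lies slightly towards −x of the tray axis. I'll work out these offsets.

```bash
cat > fit.py <<'E'
from h import *
from scipy.optimize import least_squares
from scipy.spatial.transform import Rotation as Ro
np.set_printoptions(precision=2,suppress=True)
S=np.load('scene.npz');Tp=np.load('top.npz')
def pr(D,q): q=D['K']@(D['T'][:3,:3].T@(np.asarray(q)-D['T'][:3,3])); return q[:2]/q[2]
a=lambda x,y:(150+x/4-.375,110+y/4-.375); b=lambda x,y:(215+x/4-.375,180+y/4-.375)
def vert(D,uv,xy):  # z on the vertical through xy best matching the row, and column miss
    zs=np.arange(40,160,.5); P=np.array([pr(D,[*xy,z]) for z in zs]); i=np.argmin(abs(P[:,1]-uv[1])); return zs[i],round(P[i,0]-uv[0],1)
E
python3 - <<'E'
from fit import *
obs=[(S,(75,-65,7),a(421,263)),(S,(-75,65,7),a(580,482)),(S,(75,65,7),a(315,401)),(S,(75,65,-7),a(316,418)),(S,(-75,65,-7),a(580,496)),
(Tp,(-75,65,7),b(147,67)),(Tp,(75,65,7),b(393,92)),(Tp,(75,-65,7),b(373,306)),(Tp,(-75,-65,7),b(122,283))]
def res(p): 
    R=Ro.from_euler('ZYX',p[3:]).as_matrix()
    return np.concatenate([pr(D,R@m+p[:3])-uv for D,m,uv in obs])
r=least_squares(res,[576,43,110,-1.65,0,0]);print('tray',r.x[:3],np.degrees(r.x[3:]),abs(r.fun).max())
w=lambda x,y,z: atz(Tp['K'],Tp['T'],b(x,y),z)[:2]
print('tags',w(447,30,118),w(414,392,118),(w(447,30,118)+w(414,392,118))/2)
print('pin',w(645,235,103),w(745,245,103)); p=w(745,245,103)-w(645,235,103);print(np.degrees(np.arctan2(p[1],p[0])))
print('bumpers',w(675,182,103),w(664,295,103),(w(675,182,103)+w(664,295,103))/2)
print('spoon front edge corners',w(437,125,58),w(418,302,58)); 
for yaw in(-94.5,):
  t=np.radians(yaw);d=np.array([np.cos(t),np.sin(t)]);n=np.array([-d[1],d[0]])
  M=np.array([564.5,-62])
  q=lambda x,y:M+d*(x+75)+n*y
  print('far ledge lower inner @mouth',vert(S,a(380,285),q(-75,-60)))
  print('far rail top outer @mouth',vert(S,a(390,235),q(-75,-72)))
  print('near outer bottom @mouth',vert(S,a(215,427),q(-75,72)))
  print('near tag bottom-left',vert(S,a(222,465),q(-75,95)))
  print('near side tag bottom',vert(S,a(185,405),q(-20,74)),'top',vert(S,a(185,372),q(-20,74)))
E
```

```text
tray [575.77  44.44 109.88] [-94.21   0.14   0.9 ] 1.1633241889510373
tags [673.1  -64.06] [457.95 -47.89] [565.53 -55.97]
pin [ 555.26 -187.43] [ 551.17 -248.08]
-93.85974477660012
bumpers [ 587.9  -205.69] [ 519.65 -198.88] [ 553.77 -202.29]
spoon front edge corners [624.41 -67.2 ] [513.11 -57.07]
far ledge lower inner @mouth (np.float64(91.5), np.float64(-0.9))
far rail top outer @mouth (np.float64(119.0), np.float64(-1.8))
near outer bottom @mouth (np.float64(90.5), np.float64(11.2))
near tag bottom-left (np.float64(83.0), np.float64(4.2))
near side tag bottom (np.float64(88.0), np.float64(-3.9)) top (np.float64(111.5), np.float64(-5.5))
```

```bash
python3 -m handwheel '[{"gripper":0,"travel":[0,-0.0015,0.002],"twist":0},{"gripper":0,"travel":[0,-0.002,0.0035],"twist":0},{"gripper":0,"travel":[-0.006,0,0],"twist":0},{"gripper":0,"travel":[-0.006,0,0],"twist":0},{"gripper":0,"travel":[-0.004,0,0],"twist":0}]'
python3 -m handwheel '[{"gripper":0,"travel":[-0.003,0,0],"twist":0},{"gripper":0,"travel":[0,0,0],"twist":0},{"gripper":0,"travel":[0,0,0],"twist":0}]'
python3 -m handwheel '[{"gripper":0,"travel":[-0.002,0,0],"twist":0},{"gripper":0,"travel":[-0.002,0,0],"twist":0},{"gripper":0,"travel":[0,0,0],"twist":0}]'
python3 -m handwheel '[{"gripper":0,"travel":[-0.002,0,0],"twist":0},{"gripper":0,"travel":[-0.002,0,0],"twist":0},{"gripper":0,"travel":[0,0,0],"twist":0}]'
python3 - <<'E'
from fit import *
for c in('scene','top'):
    f=np.mean([cam(c)[0] for _ in range(3)],0).astype(np.uint8);cv2.imwrite(f'pics/q_{c}.png',f[...,::-1])
A=cv2.imread('pics/q_scene.png')[125:245,180:300];B=cv2.imread('pics/q_top.png')[185:285,255:375]
o=np.zeros((480,800,3),np.uint8)
A=cv2.resize(A,None,fx=3.8,fy=3.8,interpolation=2)[:,:400];o[:A.shape[0],:400]=A
B=cv2.resize(B,None,fx=3.33,fy=3.33,interpolation=2);o[:B.shape[0],400:800]=B[:,:400]
cv2.imwrite('pics/q1.png',o)
E
```

```text
time_s: 8.0
ee_pos: [584.2, 182.1, 302.7]
ee_rot: [-180.0, 0.0, 85.5]
force: [0.2, 0.1, -2.4]
gripper_width: 13.9
time_s: 8.25
ee_pos: [584.2, 179.6, 303.0]
ee_rot: [180.0, -0.0, 85.5]
force: [0.0, 0.5, -2.4]
gripper_width: 14.0
time_s: 8.5
ee_pos: [583.8, 175.7, 302.9]
ee_rot: [-180.0, 0.0, 85.5]
force: [-0.6, -0.1, -2.0]
gripper_width: 13.6
time_s: 8.75
ee_pos: [583.4, 171.7, 302.8]
ee_rot: [-180.0, 0.0, 85.5]
force: [0.4, -0.3, -2.1]
gripper_width: 13.7
```

View pics/q1.png

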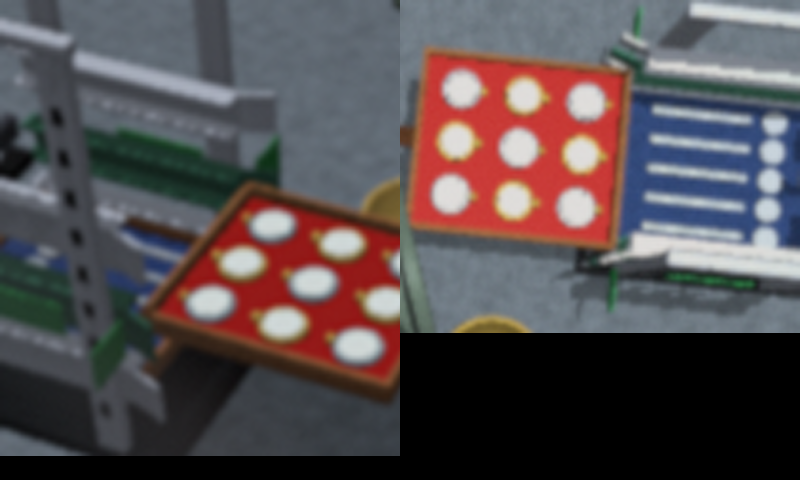

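The leading edge is at the mouth: in the left view the corner at (150,312) sits beside the near tag at (108,350), and the top view shows the tray centred between the flares. There is no contact force yet, so I'll creep in.

```bash
python3 -m handwheel '[{"gripper":0,"travel":[-0.0015,0,0],"twist":0},{"gripper":0,"travel":[-0.0015,0,0],"twist":0},{"gripper":0,"travel":[0,0,0],"twist":0}]'
python3 -m handwheel '[{"gripper":0,"travel":[-0.0015,0,0],"twist":0},{"gripper":0,"travel":[-0.0015,0,0],"twist":0},{"gripper":0,"travel":[0,0,0],"twist":0}]'|tail -n 5
```

```text
time_s: 9.3
ee_pos: [583.2, 168.7, 302.8]
ee_rot: [-180.0, 0.0, 85.5]
force: [-0.1, 0.5, -2.2]
gripper_width: 13.9
time_s: 9.55
ee_pos: [583.0, 165.7, 302.9]
ee_rot: [-180.0, 0.0, 85.5]
force: [-0.7, 0.1, -2.2]
gripper_width: 13.8
```

```bash
python3 -m handwheel '[{"gripper":0,"travel":[-0.0015,0,0],"twist":0},{"gripper":0,"travel":[-0.0015,0,0],"twist":0},{"gripper":0,"travel":[0,0,0],"twist":0}]'
python3 -m handwheel '[{"gripper":0,"travel":[-0.0015,0,0],"twist":0},{"gripper":0,"travel":[-0.0015,0,0],"twist":0},{"gripper":0,"travel":[0,0,0],"twist":0}]'|tail -n 5
```

```text
time_s: 9.8
ee_pos: [582.7, 162.7, 302.8]
ee_rot: [-180.0, 0.0, 85.5]
force: [1.1, -0.0, -2.7]
gripper_width: 14.0
time_s: 10.05
ee_pos: [582.5, 159.8, 302.8]
ee_rot: [-180.0, 0.0, 85.5]
force: [-0.2, -0.5, -2.6]
gripper_width: 13.5
```

```bash
python3 -m handwheel '[{"gripper":0,"travel":[-0.002,0,0],"twist":0},{"gripper":0,"travel":[-0.002,0,0],"twist":0},{"gripper":0,"travel":[0,0,0],"twist":0}]'
python3 -m handwheel '[{"gripper":0,"travel":[-0.002,0,0],"twist":0},{"gripper":0,"travel":[-0.002,0,0],"twist":0},{"gripper":0,"travel":[0,0,0],"twist":0}]'|tail -n 5
```

```text
time_s: 10.3
ee_pos: [582.2, 155.7, 302.9]
ee_rot: [-180.0, 0.0, 85.5]
force: [0.7, 0.1, -2.9]
gripper_width: 13.6
time_s: 10.55
ee_pos: [581.9, 151.6, 302.8]
ee_rot: [-180.0, 0.0, 85.5]
force: [-0.6, -0.2, -1.9]
gripper_width: 13.5
```

```bash
python3 -m handwheel '[{"gripper":0,"travel":[-0.002,0,0],"twist":0},{"gripper":0,"travel":[-0.002,0,0],"twist":0},{"gripper":0,"travel":[0,0,0],"twist":0}]'
python3 -m handwheel '[{"gripper":0,"travel":[-0.002,0,0],"twist":0},{"gripper":0,"travel":[-0.002,0,0],"twist":0},{"gripper":0,"travel":[0,0,0],"twist":0}]'|tail -n 5
python3 -c "
from h import *
print(env.state()['torque'])"
```

```text
time_s: 10.8
ee_pos: [581.6, 147.7, 302.8]
ee_rot: [-180.0, 0.0, 85.5]
force: [-0.2, -0.5, -3.1]
gripper_width: 13.5
time_s: 11.05
ee_pos: [581.2, 143.7, 302.8]
ee_rot: [-180.0, 0.0, 85.5]
force: [0.2, -0.1, -2.0]
gripper_width: 13.8
[0.17341129 0.04793801 0.00585692]
```

```bash
cat > t.py <<'E'
from h import *
np.set_printoptions(precision=2,suppress=True)
s=env.state();print('T',s['torque'],'F',s['force'],'z',s['ee_pos'])
E
python3 -m handwheel '[{"gripper":0,"travel":[0,0,0.001],"twist":0},{"gripper":0,"travel":[0,0,0],"twist":0},{"gripper":0,"travel":[0,0,0],"twist":0}]'>/dev/null; python3 t.py
python3 -m handwheel '[{"gripper":0,"travel":[0,0,0.001],"twist":0},{"gripper":0,"travel":[0,0,0],"twist":0},{"gripper":0,"travel":[0,0,0],"twist":0}]'>/dev/null; python3 t.py
```

```text
T [ 0.33  0.05 -0.02] F [-0.08 -0.51 -2.21] z [581.29 144.1  301.78]
T [0.17 0.01 0.06] F [ 0.11  0.24 -2.43] z [581.28 144.12 300.76]
```

```bash
python3 -m handwheel '[{"gripper":0,"travel":[0,0,0.001],"twist":0},{"gripper":0,"travel":[0,0,0],"twist":0},{"gripper":0,"travel":[0,0,0],"twist":0}]'>/dev/null; python3 t.py
```

```text
T [ 0.21  0.04 -0.01] F [-1.13  0.05 -2.38] z [581.27 144.08 299.76]
```

```bash
python3 -m handwheel '[{"gripper":0,"travel":[0,0,0.001],"twist":0},{"gripper":0,"travel":[0,0,0],"twist":0},{"gripper":0,"travel":[0,0,0],"twist":0}]'>/dev/null; python3 t.py;python3 -m handwheel '[{"gripper":0,"travel":[0,0,0],"twist":0}]'>/dev/null; python3 t.py
```

```text
T [0.11 0.   0.03] F [-0.03  0.25 -2.1 ] z [581.34 144.09 298.96]
T [ 0.14 -0.05  0.02] F [ 0.07  0.71 -1.84] z [581.34 144.07 298.95]
```

```bash
python3 -m handwheel '[{"gripper":0,"travel":[0,0,0.001],"twist":0},{"gripper":0,"travel":[0,0,0],"twist":0},{"gripper":0,"travel":[0,0,0],"twist":0}]'>/dev/null; python3 t.py;python3 -m handwheel '[{"gripper":0,"travel":[0,0,0],"twist":0}]'>/dev/null; python3 t.py
```

```text
T [-0.28  0.2  -0.03] F [0.37 1.63 1.9 ] z [581.35 144.14 298.35]
T [-0.38  0.14 -0.05] F [-0.17  2.31  1.52] z [581.36 144.13 298.3 ]
```

```bash
python3 -m handwheel '[{"gripper":0,"travel":[0,0,-0.0015],"twist":0},{"gripper":0,"travel":[-0.002,0,0],"twist":0},{"gripper":0,"travel":[-0.002,0,0],"twist":0},{"gripper":0,"travel":[-0.002,0,0],"twist":0},{"gripper":0,"travel":[0,0,0],"twist":0}]'>/dev/null; python3 t.py;python3 -m handwheel '[{"gripper":0,"travel":[-0.002,0,0],"twist":0},{"gripper":0,"travel":[-0.002,0,0],"twist":0},{"gripper":0,"travel":[-0.002,0,0],"twist":0},{"gripper":0,"travel":[0,0,0],"twist":0}]'>/dev/null; python3 t.py
```

```text
T [ 0.19  0.   -0.01] F [-0.44  0.2  -2.81] z [580.7  137.54 298.99]
T [ 0.23  0.02 -0.  ] F [ 0.36  0.55 -2.48] z [580.28 131.66 299.25]
```

```bash
python3 -m handwheel '[{"gripper":0,"travel":[-0.002,0,0],"twist":0},{"gripper":0,"travel":[-0.002,0,0],"twist":0},{"gripper":0,"travel":[-0.002,0,0],"twist":0},{"gripper":0,"travel":[0,0,0],"twist":0}]'>/dev/null; python3 t.py;python3 -m handwheel '[{"gripper":0,"travel":[-0.002,0,0],"twist":0},{"gripper":0,"travel":[-0.002,0,0],"twist":0},{"gripper":0,"travel":[-0.002,0,0],"twist":0},{"gripper":0,"travel":[0,0,0],"twist":0}]'>/dev/null; python3 t.py
```

```text
T [0.24 0.05 0.01] F [-0.25 -0.13 -1.99] z [579.86 125.74 299.34]
T [0.24 0.02 0.01] F [-0.67  0.27 -2.35] z [579.39 119.76 299.35]
```

```bash
python3 -m handwheel '[{"gripper":0,"travel":[-0.002,0,0],"twist":0},{"gripper":0,"travel":[-0.003,0,0],"twist":0},{"gripper":0,"travel":[-0.003,0,0],"twist":0},{"gripper":0,"travel":[-0.002,0,0],"twist":0},{"gripper":0,"travel":[0,0,0],"twist":0}]'>/dev/null; python3 t.py;python3 -m handwheel '[{"gripper":0,"travel":[-0.002,0,0],"twist":0},{"gripper":0,"travel":[-0.003,0,0],"twist":0},{"gripper":0,"travel":[-0.003,0,0],"twist":0},{"gripper":0,"travel":[-0.002,0,0],"twist":0},{"gripper":0,"travel":[0,0,0],"twist":0}]'>/dev/null; python3 t.py
```

```text
T [ 0.25  0.07 -0.03] F [-0.38 -0.75 -3.02] z [578.59 109.67 299.34]
T [0.19 0.01 0.  ] F [-0.94  0.12 -2.81] z [577.82  99.74 299.34]
```

```bash
python3 -m handwheel '[{"gripper":0,"travel":[-0.002,0,0],"twist":0},{"gripper":0,"travel":[-0.003,0,0],"twist":0},{"gripper":0,"travel":[-0.003,0,0],"twist":0},{"gripper":0,"travel":[-0.002,0,0],"twist":0},{"gripper":0,"travel":[0,0,0],"twist":0}]'>/dev/null; python3 t.py;python3 -m handwheel '[{"gripper":0,"travel":[-0.002,0,0],"twist":0},{"gripper":0,"travel":[-0.003,0,0],"twist":0},{"gripper":0,"travel":[-0.003,0,0],"twist":0},{"gripper":0,"travel":[-0.002,0,0],"twist":0},{"gripper":0,"travel":[0,0,0],"twist":0}]'>/dev/null; python3 t.py
```

```text
T [0.24 0.03 0.  ] F [ 0.48 -0.54 -3.57] z [577.04  89.74 299.34]
T [ 0.23 -0.01 -0.04] F [-0.78  0.56 -2.75] z [576.28  79.78 299.34]
```

```bash
python3 -m handwheel '[{"gripper":0,"travel":[-0.002,0,0],"twist":0},{"gripper":0,"travel":[-0.003,0,0],"twist":0},{"gripper":0,"travel":[-0.003,0,0],"twist":0},{"gripper":0,"travel":[-0.002,0,0],"twist":0},{"gripper":0,"travel":[0,0,0],"twist":0}]'>/dev/null; python3 t.py;python3 -m handwheel '[{"gripper":0,"travel":[-0.002,0,0],"twist":0},{"gripper":0,"travel":[-0.003,0,0],"twist":0},{"gripper":0,"travel":[-0.002,0,0],"twist":0},{"gripper":0,"travel":[0,0,0],"twist":0},{"gripper":0,"travel":[0,0,0],"twist":0}]'>/dev/null; python3 t.py
```

```text
T [0.19 0.01 0.03] F [ 0.15  0.29 -2.12] z [575.48  69.82 299.35]
T [0.25 0.04 0.01] F [ 0.21 -0.17 -1.98] z [574.96  63.16 299.33]
```

```bash
python3 -m handwheel '[{"gripper":0,"travel":[0,0,0.001],"twist":0},{"gripper":0,"travel":[0,0,0],"twist":0},{"gripper":0,"travel":[0,0,0],"twist":0}]'>/dev/null; python3 t.py;python3 -m handwheel '[{"gripper":0,"travel":[0,0,0],"twist":0}]'>/dev/null; python3 t.py
```

```text
T [-0.12  0.22 -0.05] F [-1.54  0.97  1.26] z [575.05  63.39 298.75]
T [-0.19  0.21 -0.07] F [-0.41  0.12  1.3 ] z [575.03  63.37 298.72]
```

```bash
python3 -m handwheel '[{"gripper":0,"travel":[0,0,-0.0005],"twist":0},{"gripper":0,"travel":[-0.002,0,0],"twist":0},{"gripper":0,"travel":[-0.002,0,0],"twist":0},{"gripper":0,"travel":[-0.002,0,0],"twist":0},{"gripper":0,"travel":[0,0,0],"twist":0}]'>/dev/null; python3 t.py;python3 -m handwheel '[{"gripper":0,"travel":[-0.002,0,0],"twist":0},{"gripper":0,"travel":[-0.002,0,0],"twist":0},{"gripper":0,"travel":[-0.002,0,0],"twist":0},{"gripper":0,"travel":[0,0,0],"twist":0},{"gripper":0,"travel":[0,0,0],"twist":0}]'>/dev/null; python3 t.py
```

```text
T [ 0.09 -0.05  0.08] F [ 0.12  0.29 -1.45] z [574.58  56.99 298.85]
T [-0.09 -0.09  0.1 ] F [ 0.05 -0.36 -1.07] z [574.04  50.97 298.76]
```

```bash
python3 -m handwheel '[{"gripper":0,"travel":[-0.001,0,0],"twist":0},{"gripper":0,"travel":[-0.001,0,0],"twist":0},{"gripper":0,"travel":[0,0,0],"twist":0}]'>/dev/null; python3 t.py;python3 -m handwheel '[{"gripper":0,"travel":[-0.001,0,0],"twist":0},{"gripper":0,"travel":[-0.001,0,0],"twist":0},{"gripper":0,"travel":[0,0,0],"twist":0}]'>/dev/null; python3 t.py
```

```text
T [ 0.18 -0.11  0.05] F [ 0.67  1.08 -0.4 ] z [573.91  49.25 298.87]
T [ 0.15 -0.07  0.  ] F [ 0.24  0.67 -0.48] z [573.75  47.23 298.85]
```

```bash
python3 -m handwheel '[{"gripper":0,"travel":[-0.001,0,0],"twist":0},{"gripper":0,"travel":[-0.001,0,0],"twist":0},{"gripper":0,"travel":[0,0,0],"twist":0}]'>/dev/null; python3 t.py;python3 -m handwheel '[{"gripper":0,"travel":[-0.001,0,0],"twist":0},{"gripper":0,"travel":[-0.001,0,0],"twist":0},{"gripper":0,"travel":[0,0,0],"twist":0}]'>/dev/null; python3 t.py
```

```text
T [ 0.18 -0.05  0.04] F [ 0.08  1.32 -0.54] z [573.57  45.18 298.82]
T [ 0.16 -0.1  -0.01] F [ 0.34  0.42 -0.63] z [573.4   43.18 298.82]
```

```bash
python3 -m handwheel '[{"gripper":0,"travel":[-0.001,0,0],"twist":0},{"gripper":0,"travel":[0,0,0],"twist":0}]'>/dev/null; python3 t.py;python3 -m handwheel '[{"gripper":0,"travel":[-0.001,0,0],"twist":0},{"gripper":0,"travel":[0,0,0],"twist":0},{"gripper":0,"travel":[0,0,0],"twist":0}]'>/dev/null; python3 t.py
```

```text
T [ 0.2  -0.07 -0.03] F [0.32 1.81 0.62] z [573.33  42.21 298.84]
T [ 0.19 -0.1   0.03] F [0.18 1.83 0.95] z [573.27  41.31 298.84]
```

```bash
python3 -m handwheel '[{"gripper":0,"travel":[-0.001,0,0],"twist":0},{"gripper":0,"travel":[0,0,0],"twist":0}]'>/dev/null; python3 t.py;python3 -m handwheel '[{"gripper":0,"travel":[-0.001,0,0],"twist":0},{"gripper":0,"travel":[0,0,0],"twist":0},{"gripper":0,"travel":[0,0,0],"twist":0}]'>/dev/null; python3 t.py
```

```text
T [ 0.29 -0.11  0.09] F [0.05 2.6  0.38] z [573.2   40.32 298.87]
T [ 0.28 -0.13  0.05] F [0.57 1.38 0.68] z [573.11  39.35 298.84]
```

```bash
python3 -m handwheel '[{"gripper":0,"travel":[-0.001,0,0],"twist":0},{"gripper":0,"travel":[0,0,0],"twist":0}]'>/dev/null; python3 t.py;python3 -m handwheel '[{"gripper":0,"travel":[-0.001,0,0],"twist":0},{"gripper":0,"travel":[0,0,0],"twist":0},{"gripper":0,"travel":[0,0,0],"twist":0}]'>/dev/null; python3 t.py
```

```text
T [ 0.3  -0.05  0.01] F [0.06 2.66 1.07] z [573.04  38.28 298.86]
T [ 0.29 -0.03  0.05] F [0.16 1.71 0.94] z [572.98  37.29 298.85]
```

```bash
python3 -m handwheel '[{"gripper":0,"travel":[-0.001,0,0],"twist":0},{"gripper":0,"travel":[0,0,0],"twist":0}]'>/dev/null; python3 t.py;python3 -m handwheel '[{"gripper":0,"travel":[-0.001,0,0],"twist":0},{"gripper":0,"travel":[0,0,0],"twist":0},{"gripper":0,"travel":[0,0,0],"twist":0}]'>/dev/null; python3 t.py
```

```text
T [ 0.29 -0.06  0.03] F [0.71 1.37 2.03] z [572.89  36.3  298.85]
T [ 0.32 -0.11  0.03] F [0.49 1.64 0.18] z [572.8   35.3  298.84]
```

Run:
```python
from h import *
for c in('top','scene'):
    f=cam(c)[0];cv2.imwrite(f'pics/h_{c}.png',f[...,::-1])
    if c=='top':
        r=f.astype(int);m=(r[...,0]>1.8*np.maximum(r[...,1],r[...,2]))&(r[...,0]>80);m[:,:385]=0;m[:220]=0;m[265:,]=0;m[:,420:]=0
        ys,xs=np.where(m);print('pin head now',xs.mean(),xs.max(),ys.mean(),len(xs))
        r=np.load('top.npz')['f'];m=(r[...,0]>1.8*np.maximum(r[...,1],r[...,2]))&(r[...,0]>80);m[:,:385]=0;m[:220]=0;m[265:,]=0;m[:,420:]=0
        ys,xs=np.where(m);print('pin head start',xs.mean(),xs.max(),ys.mean(),len(xs))
```

```text
pin head now 403.75 405 241.4 20
pin head start 401.27272727272725 403 241.0 22
```

The pin head has already moved about 2.5 px, roughly 6 mm, so the bumpers should be about 4 mm further on.

```bash
python3 -m handwheel '[{"gripper":0,"travel":[-0.001,0,0],"twist":0},{"gripper":0,"travel":[0,0,0],"twist":0}]'>/dev/null; python3 t.py;python3 -m handwheel '[{"gripper":0,"travel":[-0.001,0,0],"twist":0},{"gripper":0,"travel":[0,0,0],"twist":0},{"gripper":0,"travel":[0,0,0],"twist":0}]'>/dev/null; python3 t.py
```

```text
T [ 0.25 -0.08  0.07] F [0.2  2.23 0.84] z [572.71  34.32 298.85]
T [ 0.32 -0.05 -0.06] F [-0.01  1.32  1.19] z [572.64  33.34 298.86]
```

```bash
python3 -m handwheel '[{"gripper":0,"travel":[-0.001,0,0],"twist":0},{"gripper":0,"travel":[0,0,0],"twist":0},{"gripper":0,"travel":[0,0,0],"twist":0}]'>/dev/null; python3 t.py
```

```text
T [0.3  0.01 0.01] F [0.77 1.65 0.66] z [572.56  32.34 298.83]
```

```bash
python3 -m handwheel '[{"gripper":0,"travel":[-0.0005,0,0],"twist":0},{"gripper":0,"travel":[0,0,0],"twist":0},{"gripper":0,"travel":[0,0,0],"twist":0}]'>/dev/null; python3 t.py
```

```text
T [ 0.39 -0.1   0.03] F [0.57 2.92 0.7 ] z [572.56  31.93 298.87]
```

```bash
python3 -m handwheel '[{"gripper":0,"travel":[-0.0005,0,0],"twist":0},{"gripper":0,"travel":[0,0,0],"twist":0},{"gripper":0,"travel":[0,0,0],"twist":0}]'>/dev/null; python3 t.py;python3 -m handwheel '[{"gripper":0,"travel":[0,0,0],"twist":0}]'>/dev/null; python3 t.py
```

```text
T [ 0.53 -0.07 -0.  ] F [0.74 3.65 0.78] z [572.51  31.53 298.84]
T [ 0.55 -0.11 -0.07] F [0.71 4.35 0.93] z [572.55  31.53 298.88]
```

```bash
python3 -m handwheel '[{"gripper":0,"travel":[-0.0005,0,0],"twist":0},{"gripper":0,"travel":[0,0,0],"twist":0},{"gripper":0,"travel":[0,0,0],"twist":0}]'>/dev/null; python3 t.py;python3 -m handwheel '[{"gripper":0,"travel":[0,0,0],"twist":0}]'>/dev/null; python3 t.py
```

```text
T [ 0.75 -0.18 -0.06] F [0.84 5.36 1.29] z [572.52  31.12 298.89]
T [ 0.65 -0.12 -0.02] F [0.58 5.39 1.87] z [572.52  31.12 298.88]
```

Bumper contact began at y≈32, and the push is now about 5 N. I'll ease off half a millimetre, relax the grip and open.

```bash
python3 -m handwheel '[{"gripper":0,"travel":[0.0005,0,0],"twist":0},{"gripper":0,"travel":[0,0,0],"twist":0},{"gripper":0,"travel":[0,0,0],"twist":0}]'>/dev/null; python3 t.py
python3 -m handwheel '[{"gripper":0,"travel":[0,0,0],"twist":0},{"gripper":0,"travel":[0,0,0],"twist":0},{"gripper":0,"travel":[0,0,0],"twist":0},{"gripper":0,"travel":[0,0,0],"twist":0}]' 4;python3 t.py
python3 - <<'E'
from h import *
f=np.mean([cam('top')[0] for _ in range(3)],0);r=f
m=(r[...,0]>1.8*np.maximum(r[...,1],r[...,2]))&(r[...,0]>80);m[:,:385]=0;m[:220]=0;m[265:,]=0;m[:,420:]=0
ys,xs=np.where(m);print('pin head',xs.mean(),xs.max(),ys.mean(),len(xs))
E
```

```text
T [ 0.53 -0.17 -0.03] F [0.7  2.96 0.31] z [572.53  31.29 298.83]
time_s: 22.48
ee_pos: [572.6, 31.3, 298.9]
ee_rot: [180.0, 0.0, 85.5]
force: [0.7, 3.0, 0.9]
gripper_width: 14.0
T [ 0.36 -0.14  0.07] F [0.73 3.04 0.89] z [572.55  31.28 298.86]
pin head 405.57142857142856 407 241.47619047619048 21
```

The pin head has moved 4.3 px, about 10.4 mm, so the tray is home. Now I'll release and rise.

```bash
python3 -m handwheel '[{"gripper":25,"travel":[0,0,0],"twist":0},{"gripper":40,"travel":[0,0,0],"twist":0},{"gripper":50,"travel":[0,0,0],"twist":0},{"gripper":50,"travel":[0,0,0],"twist":0},{"gripper":50,"travel":[0,0,0],"twist":0}]'
python3 -m handwheel '[{"gripper":50,"travel":[0,0,0],"twist":0},{"gripper":50,"travel":[0,0,0],"twist":0}]'
python3 -m handwheel '[{"gripper":50,"travel":[0,0,-0.01],"twist":0},{"gripper":50,"travel":[0,0,-0.02],"twist":0},{"gripper":50,"travel":[0,0,-0.02],"twist":0},{"gripper":50,"travel":[0,0,-0.02],"twist":0},{"gripper":50,"travel":[0,0,0],"twist":0}]'
python3 -m handwheel '[{"gripper":50,"travel":[0.03,0,-0.02],"twist":0},{"gripper":50,"travel":[0.03,0,-0.02],"twist":0},{"gripper":50,"travel":[0.03,0,-0.02],"twist":0},{"gripper":50,"travel":[0.03,0,0],"twist":0},{"gripper":50,"travel":[0,0,0],"twist":0}]'
python3 - <<'E'
from h import *
F={}
for c in('top','scene'):
    F[c]=np.mean([cam(c)[0] for _ in range(3)],0)
r=F['top']
m=(r[...,0]>1.8*np.maximum(r[...,1],r[...,2]))&(r[...,0]>80);m[:,:385]=0;m[:220]=0;m[265:,]=0;m[:,420:]=0
ys,xs=np.where(m);print('pin head',xs.mean(),xs.max(),ys.mean(),len(xs))
A=cv2.resize(F['scene'][95:250,140:290].astype(np.uint8),None,fx=2.7,fy=2.7,interpolation=2)
B=cv2.resize(F['top'][175:300,265:415].astype(np.uint8),None,fx=2.6,fy=2.6,interpolation=2)
o=np.zeros((420,800,3),np.uint8);o[:A.shape[0],:A.shape[1]]=A;o[:B.shape[0],407:407+B.shape[1]]=B
cv2.imwrite('pics/end.png',o[...,::-1])
E
```

```text
time_s: 23.05
ee_pos: [572.4, 31.2, 298.7]
ee_rot: [-180.0, 0.0, 85.5]
force: [0.1, -0.5, 0.2]
gripper_width: 43.6
time_s: 23.22
ee_pos: [572.5, 31.4, 298.8]
ee_rot: [-180.0, 0.0, 85.5]
force: [0.6, -0.8, 0.5]
gripper_width: 45.4
time_s: 23.63
ee_pos: [573.4, 31.4, 373.8]
ee_rot: [179.5, -0.1, 85.5]
force: [0.8, 0.9, 1.2]
gripper_width: 45.6
time_s: 24.05
ee_pos: [582.0, 155.3, 429.8]
ee_rot: [179.9, -0.2, 85.8]
force: [0.2, 0.1, -1.1]
gripper_width: 45.6
pin head 405.2857142857143 407 241.42857142857142 21
```

View pics/end.png

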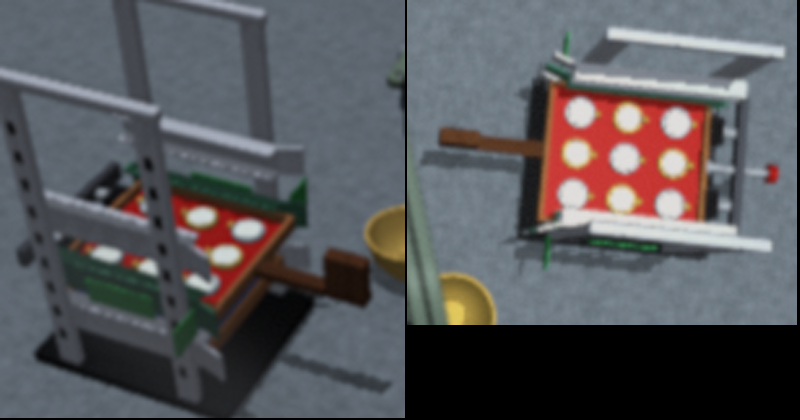

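The tray sits flat on the green rails with the handle outwards and its front edge at the bumpers ((712,130) and (712,205) in the top half). The pin head stays pushed in. Handing in.

```bash
python3 -m handwheel '[{"gripper":50,"travel":[0,0,0],"twist":0},{"gripper":50,"travel":[0,0,0],"twist":0}]'; python3 -c "
from workcell import env
print(env.job_done())"
```

```text
time_s: 24.52
ee_pos: [581.9, 150.2, 428.7]
ee_rot: [-180.0, 0.0, 85.5]
force: [0.3, -0.1, 0.1]
gripper_width: 45.3
the job is handed in; nothing more can be done
None
```

The watch tray is fully home on the green rails with its handle outwards. I let go of it, moved the arm clear and handed the job in at about 24.5 s; no verdict was reported.

- **Insertion:** I lifted the tray by its handle and fed it into the green rails in small steps. The bumpers were felt at about y = 32 mm, and the most I pushed was about 5.4 N on the wrist reading. I eased back 0.5 mm before opening the gripper.
- **Last checks:** After release the pin's red head stood 4.0 px further out than at the start, about 9.7 mm. That was 4.3 px while the tray was still held. One pixel is about 2.4 mm, so the 7.5 mm limit is met by roughly 1 px. The last picture shows the tray flat between the green rails and against the bumpers.
- **Bystanders:** The bowl shows in the last picture where it was. I did not measure the spoon tray, bowl or cup again at the end, and the cup is outside that picture; no unexpected wrist forces appeared.
- **Disagreements:** The network's green-rail and spoon-tray points gave rail heights about 10 mm apart (near 102 and 91 mm). I used rail edges measured in the picture instead (94–95 mm) and checked that by feeling for the ledge. The network's `green_mouth` points were wrong, so I did not use them.

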